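# Change round the mixed-up burner caps of a gas hob

### The job

After cleaning, the four caps of this gas hob were put back on the wrong burners, the two small ones on the big burners and the two big ones on the small burners. Change them round so that every cap sits on the burner of its own size, right way up, dropped over the crown and lying flat; lay a cap aside on a clear spot of the hob or counter whenever you need one burner free. Leave the red canister and the pepper mill beside the hob standing where they are.

Things in the scene. Friction and masses are not known exactly. Their poses are not given: they have to be found in the camera images.
- cap_simmer: Smallest of 4 loose round black burner caps, 36 mm wide, 12 high, 50 g: an inverted cup, 6 mm top over a 6 mm deep rim 28.6 mm wide inside. Origin: centre of its bottom edge, z up; yaw is meaningless. Grip across its width, tips 3 mm above the bottom edge. Starts standing on the crown of either of the two larger burners, origin 23 mm above the burner's.
- cap_small: Second smallest of 4 loose round black burner caps, 45 mm wide, 12 high, 75 g: an inverted cup, 6 mm top over a 6 mm deep rim 37.6 mm wide inside. Origin: centre of its bottom edge, z up; yaw is meaningless. Grip across its width, tips 3 mm above the bottom edge. Starts standing on the crown of either of the two larger burners, origin 23 mm above the burner's.
- cap_large: Second largest of 4 loose round black burner caps, 58 mm wide, 12 high, 130 g: an inverted cup, 6 mm top over a 6 mm deep rim 50.6 mm wide inside. Origin: centre of its bottom edge, z up; yaw is meaningless. Grip across its width, tips 3 mm above the bottom edge. Starts hung over the crown of either of the two smaller burners, origin 17 mm above the burner's.
- cap_power: Largest of 4 loose round black burner caps, 67 mm wide, 12 high, 170 g: an inverted cup, 6 mm top over a 6 mm deep rim 59.6 mm wide inside. Origin: centre of its bottom edge, z up; yaw is meaningless. Grip across its width, tips 3 mm above the bottom edge. Starts hung over the crown of either of the two smaller burners, origin 17 mm above the burner's.
- burner_simmer: Smallest of 4 fixed gas burners: grey base plate 84 mm wide, 3 thick; aluminium head 40 wide to height 14; crown 21.6 wide to height 23, edge chamfered. Takes the 36 mm cap, which drops over the crown (3.5 mm play) and lies on it, origin 17 mm above this one. Origin: centre of underside, on the hob, z up. Which burner is at which corner of their 210 x 260 mm rectangle varies.
- burner_small: Second smallest of 4 fixed gas burners: grey base plate 97.5 mm wide, 3 thick; aluminium head 49 wide to height 14; crown 30.6 wide to height 23, edge chamfered. Takes the 45 mm cap, which drops over the crown (3.5 mm play) and lies on it, origin 17 mm above this one. Origin: centre of underside, on the hob, z up. Middle of the four burners: bare flat hob, clear for 150 mm across.
- burner_large: Second largest of 4 fixed gas burners: grey base plate 117 mm wide, 3 thick; aluminium head 62 wide to height 14; crown 43.6 wide to height 23, edge chamfered. Takes the 58 mm cap, which drops over the crown (3.5 mm play) and lies on it, origin 17 mm above this one. Origin: centre of underside, on the hob, z up. The hob's white surface is 12 mm above the counter.
- burner_power: Largest of 4 fixed gas burners: grey base plate 130.5 mm wide, 3 thick; aluminium head 71 wide to height 14; crown 52.6 wide to height 23, edge chamfered. Takes the 67 mm cap, which drops over the crown (3.5 mm play) and lies on it, origin 17 mm above this one. Origin: centre of underside, on the hob, z up. Four black knobs, 26 mm high, stand 110 mm in front of the near burners.
- canister: Bystander: red cylindrical canister with steel lid and black knob, 92 mm in diameter, 139 mm high, loose on the counter to the left of the hob. Origin: centre of its underside, z up.
- pepper_mill: Bystander: dark wooden pepper mill, 54 mm in diameter at its foot, 135 mm high, loose on the counter to the right of the hob. Origin: centre of its underside, z up.
Not all that is in view belongs to the job. Leave any blue or pink look-alike of the cap_large alone.

How it is judged:
By the outcome, as a careful person would: the job done as asked, in the order asked, and still so for the second after the job is handed in, with the robot touching nothing.
It also fails if it takes over 138 s, if anything falls off the work surface, if the arm or the gripper's body presses on something with over 40 N, if the wrist force passes 120 N, or if a joint passes its speed limit or range.

### The arm

A 6-joint arm with a two-finger parallel gripper is mounted at the origin on the work surface. World frame = base frame: x ahead of the robot, y to its left, z up, the work surface at z = 0. Lengths are in m, angles in rad, forces in N, time in s.
With the tool pointing down it reaches from about 0.375 to 0.9 m from the base axis. Payload 3.1 kg.
Tool frame: the origin (TCP) lies midway between the tips of the shut fingers; the grasp point (between the pads) lies 19 mm behind it; z points along the fingers, y is the line along which they close (so a half turn about z gives the same grasp; the last joint's range is limited). The gripper opens to 85 mm and grips with 20 to 120 N. Pads are 22 mm wide; open, the fingers measure 114 mm over their backs; the gripper's body (76 mm by 85 mm) begins 54 mm behind the grasp point. The pads swing forward as they close: fully open they stand 13 mm farther back than shut.
Start: joints at [-1.343, 0.527, 1.433, -0, 1.181, -0.178], TCP at [0.247, -0.574, 0.231] pointing down, gripper open.
Joint ranges: [-3.08, 3.08], [-0.75, 2.2], [0.22, 2.44], [-1.43, 4.57], [0, 2.65], [-2.85, 2.85]. Speed limits (rad/s): [2.79, 2.79, 3.14, 3.14, 3.14, 3.14].

### API

Orientations are given as a unit quaternion [w, x, y, z].
In Python, from plant import env gives the robot as it stands. Calls block until the motion is done:
- env.move_to(position, orientation): joint-space move of the TCP to a pose.
- env.move_l(position, orientation=None, v=0.15): straight line of the TCP; orientation=None keeps the orientation; v is the mean speed in m/s.
- env.move_j(angles): joint-space move.
- env.let_go() and env.grab(squeeze=None): open the fingers fully, or close them until they stop; squeeze is the grip in N (None keeps the last).
- env.wait(seconds).
- env.inverse_kinematics(position, orientation): joint angles nearest the present ones, or None.
- env.sense(): the state.
- env.grab_frame(name): name is "side" or "top" or "wrist"; returns the picture (480x640x3 uint8, blue, green, red); there is no depth.
- env.camera_info(name): a dict with "fov_y" (degrees; the focal length in pixels is half the picture's height over the tangent of half this angle, whatever the lens; pixels are square), "cx", "cy" (the principal point, pixels), "T" (4x4, takes a point from camera to world coordinates). Camera axes: x right, y down, z forward; pixel columns grow to the right and rows downward; lengths in m; the calibration is good to about 2 mm. A picture is of the moment at which its call begins: read the wrist's pose just before it. camera_info takes no time and is no camera call; for the wrist camera it gives the pose at the moment of the call.
A pose or a line that the arm cannot do raises env.IKError and nothing moves.
- env.job_done(): hands the job in; it is judged then, once.
The state is a dict: "t": time; "q": joint angles; "qd": joint speeds; "joint_efforts": joint torques, N m; "tcp_pos": TCP position; "tcp_rot": TCP orientation; "wrist_force": force on the tool from outside, world axes, zero at the start; "moment": the same for the moment, N m; "finger_gap": opening from 0.0 (shut) to 1.0 (fully open); "finger_force": force on a finger pad.
Only numpy, scipy, OpenCV 4.12 (cv2) and the standard library are available. Lean on these libraries where they do the work, as an engineer would, in place of code of your own. Each camera call takes 0.05 s, during which the arm holds its last target. There are 200 camera calls.

## Working session

There is one attempt and no reset: what is moved stays moved. The work goes in short steps, each a Python script; the robot and the scene stay as the last script left them, time stands still between calls to the robot, and variables do not carry over. Pictures are saved under pics/ and viewed, at most 14 in all, crops included, and the job is handed in when it is done.

```bash
ls; mkdir -p pics; python3 - <<'E'
from plant import env
import cv2,numpy as np
for n in("top","side"):
    cv2.imwrite(f"pics/{n}0.png",env.grab_frame(n)); c=env.camera_info(n); print(n,c["fov_y"],c["cx"],c["cy"],np.round(c["T"],3).tolist())
s=env.sense();print(s["t"],s["tcp_rot"],s["finger_gap"])
c=env.camera_info("wrist");print(c["fov_y"],np.round(c["T"],3).tolist())
E
```

```text
pics
top 48.69718778992969 325.4835317216288 242.8709042311451 [[-0.019, -0.987, 0.16, 0.474], [-1.0, 0.018, -0.003, 0.029], [-0.0, -0.16, -0.987, 1.239], [0.0, 0.0, 0.0, 1.0]]
side 53.31388570250255 312.42799648972147 237.00729779264447 [[0.965, -0.183, 0.186, 0.482], [-0.26, -0.719, 0.644, -0.587], [0.017, -0.67, -0.742, 0.812], [0.0, 0.0, 0.0, 1.0]]
0.1 [-9.69612483e-04  9.79484770e-01  2.01515870e-01 -1.84666217e-05] 1.003252559424894
64.60043791329838 [[0.394, -0.872, -0.291, 0.322], [-0.919, -0.375, -0.123, -0.541], [-0.001, 0.316, -0.949, 0.374], [0.0, 0.0, 0.0, 1.0]]
```

View pics/top0.png

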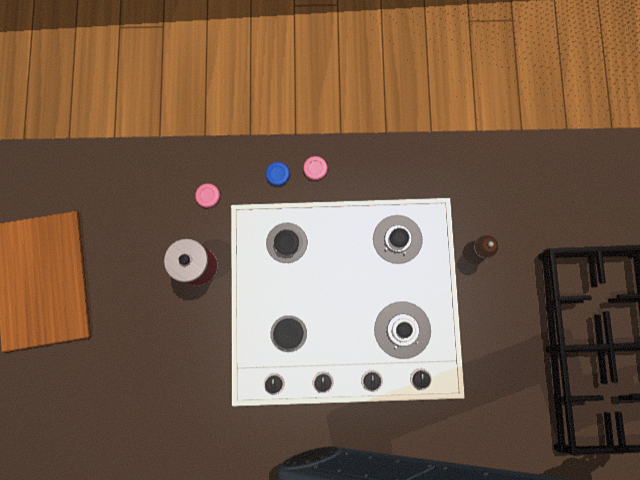

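View pics/side0.png

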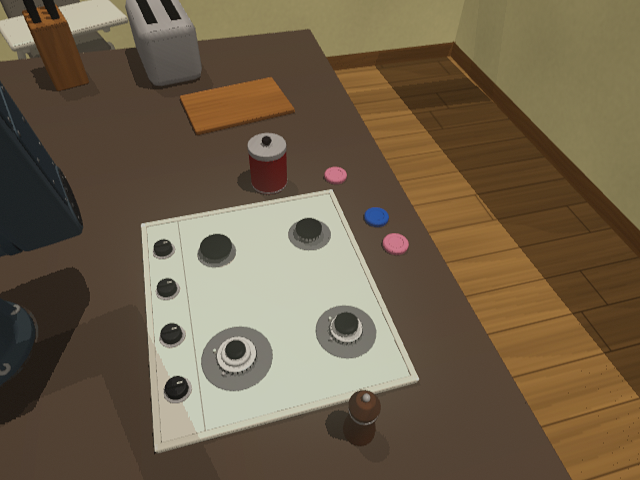

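The top view shows the two wide caps at left, (287,242) and (288,333), and the two small caps at right, (398,238) and (403,330). The pink and blue look-alikes lie beyond the hob. I'll measure each burner with two wrist views.

```bash
cat > h.py <<'E'
from plant import env
import cv2, numpy as np
def ray(ci,u,v):
    f=240/np.tan(np.radians(ci["fov_y"])/2)
    T=np.array(ci["T"]); d=T[:3,:3]@np.array([(u-ci["cx"])/f,(v-ci["cy"])/f,1.])
    return T[:3,3],d
def onplane(ci,u,v,z):
    o,d=ray(ci,u,v); return o+d*(z-o[2])/d[2]
def cross(rays):   # least-squares meeting point of rays and rms miss
    P=[np.eye(3)-np.outer(d,d)/(d@d) for o,d in rays]
    p=np.linalg.solve(sum(P),sum(Q@o for Q,(o,d) in zip(P,rays)))
    return p,np.sqrt(np.mean([np.sum((Q@(p-o))**2) for Q,(o,d) in zip(P,rays)]))
def quat(yaw): return [0,np.cos(yaw/2),np.sin(yaw/2),0]   # tool down, tool x at yaw
E
python3 - <<'E'
from h import *
import pickle
ci=env.camera_info("top")
px={'FL':(287,242),'NL':(288.5,333),'FR':(398,238),'NR':(403.5,330)}
c={k:onplane(ci,*p,.042) for k,p in px.items()}
for k in c: print(k,np.round(c[k],3))
env.move_to([.40,-.35,.24],quat(0)) if 0 else None
out={}
for k in('NR','FR','FL','NL'):
    for s in((-1,1) if k in('NR','FR') else (-1,1)):
        x,y=c[k][:2]; yaw=np.arctan2(y,x) if 0 else 0
        try: env.move_to([x,y+s*.04,.22],quat(yaw))
        except env.IKError: print("IK",k,s);continue
        env.wait(.2); w=env.camera_info("wrist"); im=env.grab_frame("wrist"); out[k,s]=(w,im)
pickle.dump(out,open("v.pkl","wb")); print(env.sense()["t"])
cv2.imwrite("pics/w1.png",cv2.resize(np.vstack([np.hstack([out[k][1] for k in list(out)[i:i+4]]) for i in range(0,len(out)//4*4,4)]),(800,300)))
E
```

```text
FL [0.672 0.114 0.042]
NL [0.467 0.112 0.042]
FR [ 0.677 -0.14   0.042]
NR [ 0.469 -0.144  0.042]
7.925
```

View pics/w1.png

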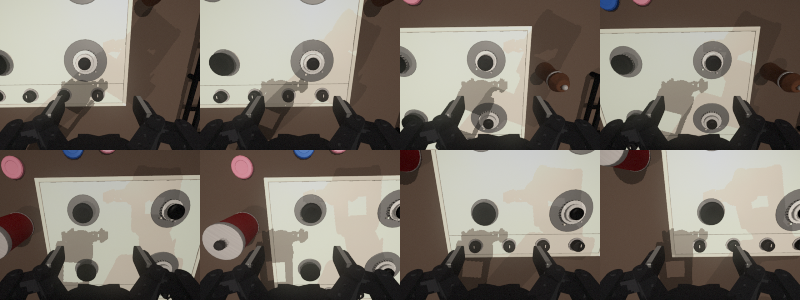

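Each view has its burner at mid-height: the cap is a near-black disc, the plate a mid-grey disc, and the arm casts shadows. I'll enlarge crops to choose the thresholds.

```bash
python3 - <<'E'
from h import *
import pickle
out=pickle.load(open("v.pkl","rb")); r=[]
for k in('NR','FR','FL','NL'):
    w,im=out[k,1]
    x=int(320+ (40 if 0 else 0)); 
    # expected pixel
    ci=env.camera_info("top");px={'FL':(287,242),'NL':(288.5,333),'FR':(398,238),'NR':(403.5,330)}
    p=onplane(ci,*px[k],.042); T=np.array(w["T"]); q=T[:3,:3].T@(p-T[:3,3]); f=240/np.tan(np.radians(w["fov_y"])/2)
    u,v=int(w["cx"]+f*q[0]/q[2]),int(w["cy"]+f*q[1]/q[2]); 
    r.append(cv2.resize(im[v-100:v+100,u-133:u+133],(400,300),interpolation=cv2.INTER_CUBIC))
    g=cv2.cvtColor(im,6); print(k,u,v,g[v,u-110:u+111:5].tolist(), g[v-110:v+111:5,u].tolist())
cv2.imwrite("pics/c1.png",np.vstack([np.hstack(r[:2]),np.hstack(r[2:])]))
E
```

```text
NR 360 206 [212, 211, 212, 211, 212, 211, 211, 212, 165, 130, 129, 131, 128, 130, 105, 208, 145, 195, 144, 46, 48, 49, 44, 48, 44, 44, 40, 199, 182, 187, 110, 111, 110, 110, 108, 139, 198, 199, 198, 198, 198, 198, 199, 198, 198] [212, 212, 213, 213, 212, 212, 149, 130, 130, 129, 127, 126, 127, 132, 195, 205, 196, 200, 45, 53, 50, 45, 44, 46, 46, 45, 171, 175, 174, 107, 109, 109, 108, 146, 196, 193, 195, 195, 195, 193, 194, 194, 194, 195, 194]
FR 360 206 [199, 198, 198, 197, 198, 198, 199, 198, 198, 199, 116, 120, 119, 118, 117, 92, 192, 127, 43, 44, 46, 43, 42, 44, 40, 43, 40, 36, 180, 99, 98, 99, 100, 99, 175, 184, 184, 185, 184, 183, 184, 185, 185, 184, 183] [195, 157, 198, 198, 199, 198, 193, 157, 116, 116, 116, 114, 113, 95, 177, 195, 132, 45, 51, 40, 39, 38, 42, 43, 39, 40, 37, 109, 113, 112, 112, 111, 197, 197, 197, 197, 197, 197, 197, 197, 196, 196, 182, 182, 180]
FL 360 206 [213, 214, 214, 214, 214, 214, 214, 214, 214, 213, 215, 128, 133, 133, 91, 56, 53, 54, 53, 48, 52, 47, 49, 47, 51, 52, 49, 51, 123, 125, 123, 213, 213, 214, 214, 213, 201, 201, 201, 200, 201, 200, 200, 200, 200] [212, 194, 214, 214, 214, 214, 208, 208, 207, 173, 131, 130, 128, 126, 124, 39, 53, 52, 45, 46, 48, 49, 49, 49, 52, 52, 55, 53, 125, 136, 212, 212, 213, 214, 213, 214, 214, 214, 214, 214, 212, 214, 214, 213, 213]
NL 360 206 [215, 215, 215, 215, 215, 215, 215, 214, 215, 215, 215, 215, 198, 135, 91, 62, 58, 57, 57, 56, 52, 55, 54, 53, 54, 52, 54, 54, 53, 59, 216, 216, 214, 214, 215, 215, 215, 215, 209, 203, 202, 202, 203, 201, 202] [216, 216, 215, 216, 216, 216, 209, 209, 209, 207, 208, 208, 124, 130, 67, 58, 56, 51, 51, 51, 49, 52, 54, 56, 57, 56, 60, 60, 60, 196, 214, 214, 214, 214, 216, 194, 214, 215, 214, 213, 214, 214, 214, 213, 214]
```

View pics/c1.png

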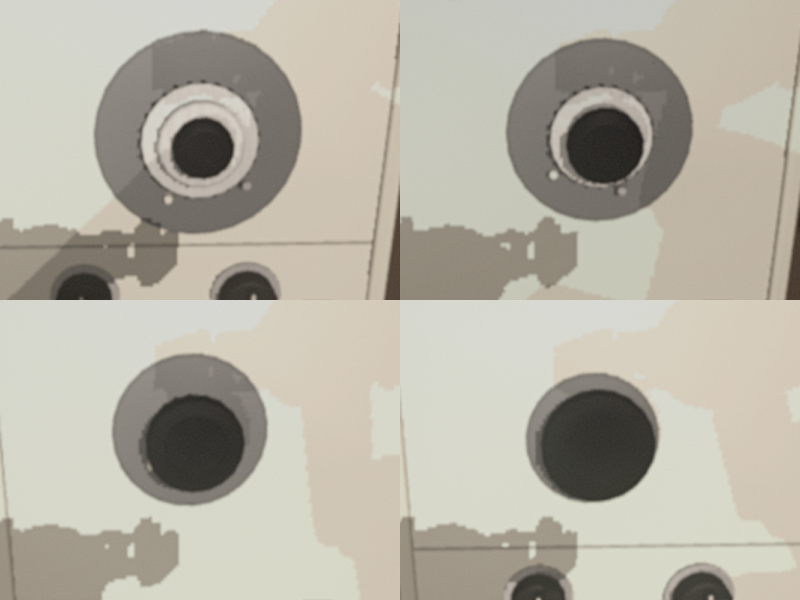

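```bash
cat >> h.py <<'E'
def trimfit(pts):
    P=pts.reshape(-1,2).astype(np.float32)
    for t in(6,3,1.5,1):
        e=cv2.fitEllipse(P); th=np.radians(e[2]); D=P-e[0]
        a=D@[np.cos(th),np.sin(th)]/(e[1][0]/2); b=D@[-np.sin(th),np.cos(th)]/(e[1][1]/2)
        P=P[abs(np.hypot(a,b)-1)*min(e[1])/2<t]
    return e,len(P)
def find(im,seed,thr,close=0):
    g=cv2.cvtColor(im,cv2.COLOR_BGR2GRAY); m=(g<thr).astype(np.uint8)*255
    yy,xx=np.mgrid[:480,:640]
    if close: m[np.hypot(xx-seed[0],yy-seed[1])<close]=255      # fill the bright head inside the plate
    m=cv2.morphologyEx(m,cv2.MORPH_OPEN,np.ones((3,3),np.uint8))
    cs,_=cv2.findContours(m,cv2.RETR_EXTERNAL,cv2.CHAIN_APPROX_NONE)
    c=[c for c in cs if cv2.pointPolygonTest(c,seed,False)>=0]
    return trimfit(c[0])
def px(ci,p):
    T=np.array(ci["T"]); q=T[:3,:3].T@(np.asarray(p)-T[:3,3]); f=240/np.tan(np.radians(ci["fov_y"])/2)
    return float(ci["cx"]+f*q[0]/q[2]),float(ci["cy"]+f*q[1]/q[2]),q[2]/f
E
python3 - <<'E'
from h import *
import pickle,json
out=pickle.load(open("v.pkl","rb"))
C={'FL':(.672,.114,.042),'NL':(.467,.112,.042),'FR':(.677,-.14,.042),'NR':(.469,-.144,.042)}; res={}
for k in C:
    for nm,thr,cl in(('cap',75,0),('plate',142,40)):
        R=[];D=[];Z=[]
        for s in(-1,1):
            w,im=out[k,s]; u,v,_=px(w,C[k]); e,n=find(im,(u,v),thr,cl); R.append(ray(w,*e[0])); D.append((e[1],n)); Z.append(w)
        p,miss=cross(R); 
        print(k,nm,np.round(p*1e3,1),'miss',round(miss*1e3,2),'diam',[[round(float(a*px(w,p)[2]*1e3),1) for a in d[0]]+[d[1]] for d,w in zip(D,Z)],
          'on nominal plane',[np.round(onplane(w,*px(w,o+d)[:2],.015 if nm=='plate' else p[2])[:2]*1e3,1).tolist() for w,(o,d) in zip(Z,R)])
        res[k+nm]=p.tolist()
json.dump(res,open("res.json","w"))
E
```

```text
FL cap [675.  117.1  35.1] miss 0.02 diam [[56.4, 57.5, 182], [55.8, 57.3, 179]] on nominal plane [[675.0, 117.1], [675.0, 117.1]]
FL plate [678.  117.4  17.6] miss 0.35 diam [[92.6, 96.6, 245], [93.8, 96.2, 191]] on nominal plane [[677.8, 117.8], [677.1, 117.2]]
NL cap [468.4 114.1  34.9] miss 0.03 diam [[63.9, 65.8, 209], [63.6, 66.7, 207]] on nominal plane [[468.4, 114.1], [468.4, 114.1]]
NL plate [468.  114.   24.4] miss 0.18 diam [[78.7, 82.5, 224], [79.2, 84.2, 211]] on nominal plane [[465.9, 115.1], [465.6, 113.0]]
FR cap [ 679.3 -142.3   40.5] miss 0.0 diam [[42.3, 42.3, 138], [42.7, 43.3, 141]] on nominal plane [[679.3, -142.3], [679.3, -142.3]]
FR plate [ 682.9 -142.    16.4] miss 0.74 diam [[106.3, 113.8, 233], [110.6, 115.1, 344]] on nominal plane [[681.8, -141.8], [683.3, -142.1]]
NR cap [ 470.2 -144.9   40.8] miss 0.07 diam [[33.2, 33.4, 108], [33.1, 34.5, 110]] on nominal plane [[470.3, -144.9], [470.2, -144.9]]
NR plate [818.6 -13.7 868.6] miss 36.28 diam [[-647.1, -1111.8, 36], [-617.7, -1103.2, 20]] on nominal plane [[375.1, -277.2], [355.1, -192.4]]
```

```bash
python3 - <<'E'
from h import *
import pickle,json
from scipy.optimize import least_squares
out=pickle.load(open("v.pkl","rb")); res=json.load(open("res.json"))
C={'FL':(677.5,117.5,97.5),'NL':(467.5,113.5,84),'FR':(682.5,-142,117),'NR':(472.5,-146,130.5)}; A=[]
for k,(x,y,d) in C.items():
    for s in(-1,1):
        w,im=out[k,s]; g=cv2.GaussianBlur(cv2.cvtColor(im,6),(3,3),0).astype(np.float32); c=np.array([x,y])/1e3
        for it in range(3):
            th=np.radians(np.arange(0,360,2)); r=d/2e3+np.arange(-.009,.009,.00025); P=np.zeros((len(th),len(r),2),np.float32)
            for i,t in enumerate(th):
                for j,q in enumerate(r): P[i,j]=px(w,(c[0]+q*np.cos(t),c[1]+q*np.sin(t),.015))[:2]
            S=cv2.remap(g,P[...,0],P[...,1],1); G=S[:,6:]-S[:,:-6]; j=G.argmax(1); ok=G.max(1)>35
            E=c+(r[j+3])[:,None]*np.c_[np.cos(th),np.sin(th)]; E=E[ok]
            f=least_squares(lambda p:np.hypot(*(E-p[:2]).T)-p[2],[*c,d/2e3],loss='soft_l1',f_scale=.0005); c=f.x[:2]
        print(k,s,ok.sum(),np.round(f.x*[1e3,1e3,2e3],2)); A.append((k,c))
nom={'FL':(105,130),'NL':(-105,130),'FR':(105,-130),'NR':(-105,-130)}
M={k:np.mean([c for q,c in A if q==k],0) for k in C}
a=np.array([nom[k] for k in C])/1e3; b=np.array([M[k] for k in C]); bm=b.mean(0); U,_,V=np.linalg.svd((b-bm).T@a); R=U@V; fit=a@R.T+bm
print(np.round((b-fit)*1e3,2)); 
for k,p in zip(C,fit): res[k]=p.tolist(); print(k,np.round(p*1e3,1),np.round(M[k]*1e3,1))
res['mid']=bm.tolist(); json.dump(res,open("res.json","w"))
E
```

```text
FL -1 180 [676.9  117.71  96.34]
FL 1 180 [676.85 118.05  96.22]
NL -1 180 [467.28 114.79  82.49]
NL 1 180 [467.12 115.23  82.58]
FR -1 180 [ 680.48 -142.17  115.61]
FR 1 180 [ 680.44 -141.9   115.68]
NR -1 157 [ 470.54 -145.08  129.04]
NR 1 167 [ 470.48 -144.81  129.08]
[[-0.13  0.  ]
 [ 0.18 -0.04]
 [-0.04  0.06]
 [-0.01 -0.02]]
FL [677.  117.9] [676.9 117.9]
NL [467.  115.1] [467.2 115. ]
FR [ 680.5 -142.1] [ 680.5 -142. ]
NR [ 470.5 -144.9] [ 470.5 -144.9]
```

Measured on the hob:

| Burner | Type | Cap on it | Measured cap width and mid-height |
|---|---|---|---|
| NR | power | simmer | ~34 mm, z 41 mm |
| FR | large | small | ~43 mm, z 41 mm |
| FL | small | large | ~57 mm, z 35 mm |
| NL | simmer | power | ~66 mm, z 35 mm |

The large-cap candidates in the top view are the black one at (287,242), the pinks at (207,195) and (315,168), and the blue at (277,174). Only the black one belongs to the job, and crop c1 lower left confirms it. First I'll move the simmer cap to the middle.

```bash
cat >> h.py <<'E'
import json
RES=json.load(open("res.json")); W=dict(simmer=.036,small=.045,large=.058,power=.067)
L=.0574; a0=np.radians(-5.8)
def off(w): return L*(np.cos(a0)-np.sqrt(1-(w/2/L+np.sin(a0))**2))   # tips behind TCP at opening w
UP=.11; Q=quat(0)
def st(t):
    s=env.sense(); print(t,'t',round(s["t"],1),'tcp',np.round(np.array(s["tcp_pos"])*1e3,1),'gap',round(s["finger_gap"],3),'ff',np.round(s["finger_force"],1),'F',np.round(s["wrist_force"],1))
def pick(cap,xy,bottom):
    z=bottom+.003-off(W[cap]); env.move_to([*xy,UP],Q); env.move_l([*xy,z],v=.12); env.grab(40); st('grip '+cap)
    env.move_l([*xy,UP],v=.15); st('lift')
def place(cap,xy,bottom):
    z=bottom+.003-off(W[cap]); env.move_to([*xy,UP],Q); env.move_l([*xy,z+.012],v=.15); env.move_l([*xy,z+.0005],v=.04); st('down')
    env.let_go(); env.move_l([*xy,UP],v=.2); st('placed')
def look(name,xy):   # wrist view with the spot mid-picture
    env.move_to([*xy,.20],Q); env.wait(.2); w=env.camera_info("wrist"); im=env.grab_frame("wrist"); cv2.imwrite(f"pics/{name}.png",im); return w,im
E
python3 - <<'E'
from h import *
pick('simmer',RES['NRcap'][:2],.035); look('l1',RES['NRcap'][:2])
E
```

```text
grip simmer t 10.4 tcp [ 470.5 -145.2   37.8] gap 0.395 ff 39.2 F [-0.1  0.4  5.8]
lift t 11.1 tcp [ 469.9 -144.8  109.8] gap 0.396 ff 39.8 F [ 0.1  0.3 -1.5]
```

View pics/l1.png

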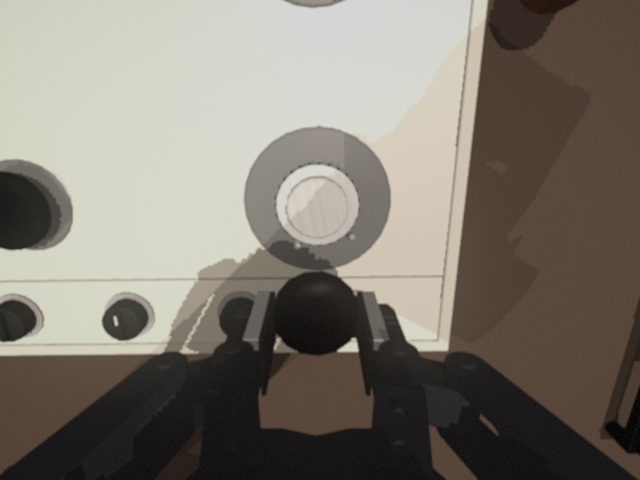

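The simmer cap is held level between the pads at (316,312), and the bare power burner is at (318,207). Next: park it in the middle, then move the power cap.

```bash
python3 - <<'E'
from h import *
place('simmer',RES['mid'],.012)
pick('power',RES['NLcap'][:2],.029)
place('power',RES['NR'],.029)
w,im=look('l2',[.52,-.08])
w,im=look('l3',RES['mid'])
u,v,_=px(w,(*RES['mid'],.018)); e,n=find(im,(u,v),75); print(e,onplane(w,*e[0],.018))
E
```

```text
down t 13.7 tcp [574.3 -13.7  14.8] gap 0.394 ff 40.2 F [-0.2 -0.8  2. ]
placed t 14.9 tcp [573.2 -13.4 109.7] gap 1.0 ff 0.0 F [-0.3 -0.  -0.4]
grip power t 16.8 tcp [469.1 114.   26.5] gap 0.761 ff 42.7 F [-0.4 -1.1  4.4]
lift t 17.5 tcp [467.9 114.1 109.7] gap 0.756 ff 44.7 F [-0.8  0.5 -2.4]
down t 19.6 tcp [ 471.3 -145.2   26.6] gap 0.758 ff 45.2 F [1.2 1.4 4.9]
placed t 20.5 tcp [ 470.2 -144.8  109.8] gap 1.0 ff 0.0 F [-1.2 -1.  -0.1]
((314.5425720214844, 203.60491943359375), (37.42560958862305, 37.86574935913086), 41.08335494995117) [ 0.57401456 -0.01331969  0.018     ]
```

View pics/l2.png

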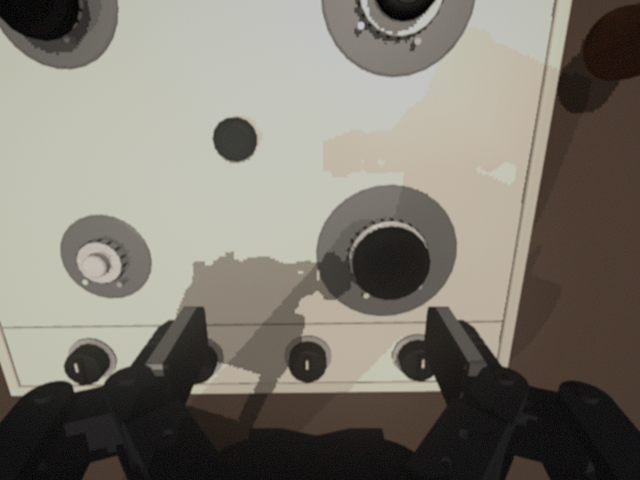

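The power cap lies over its burner at (390,262), the simmer cap is parked at (236,139), and the simmer burner is bare at (98,264). I'll do the remaining moves, then measure every cap from two views.

```bash
cat > chk.py <<'E'
from h import *
def check(keys,dist=.04):
    for k in keys:
        x,y=RES[k]; R=[];D=[]
        for s in(-1,1):
            w,im=look(f'k{k}{s}_{int(env.sense()["t"]*10)}',[x,y+s*dist]); u,v,_=px(w,(x,y,.035)); e,n=find(im,(u,v),75); R.append(ray(w,*e[0])); D.append((e[1],w))
        p,m=cross(R); print(k,'off burner',np.round((p[:2]-[x,y])*1e3,1),'midz',round(p[2]*1e3,1),'miss',round(m*1e3,2),[[round(float(a*px(w,p)[2]*1e3),1) for a in d] for d,w in D])
E
python3 - <<'E'
from h import *
from chk import check
pick('simmer',[.574,-.0135],.012); place('simmer',RES['NL'],.029)
check(['NL','NR'])
pick('small',RES['FRcap'][:2],.035); place('small',RES['mid'],.012)
pick('large',RES['FLcap'][:2],.029); place('large',RES['FR'],.029)
w,im=look('l4',RES['mid'])
u,v,_=px(w,(*RES['mid'],.018)); e,n=find(im,(u,v),75); p=onplane(w,*e[0],.018); print(p)
pick('small',p[:2],.012); place('small',RES['FL'],.029)
check(['FL','FR']); st('end')
cv2.imwrite('pics/top1.png',env.grab_frame('top')); cv2.imwrite('pics/side1.png',env.grab_frame('side'))
E
```

```text
grip simmer t 23.9 tcp [574.2 -13.6  14.7] gap 0.395 ff 39.4 F [-1.4 -0.4  5.9]
lift t 24.7 tcp [573.3 -13.4 109.3] gap 0.398 ff 39.8 F [-0.2 -0.1 -0.6]
down t 26.5 tcp [467.7 115.1  31.7] gap 0.392 ff 40.0 F [1.  0.2 0.7]
placed t 27.6 tcp [466.8 115.  110. ] gap 0.997 ff 0.0 F [ 0.5 -0.1 -0.9]
NL off burner [0.4 0.3] midz 36.5 miss 0.07 [[33.7, 34.1], [33.5, 34.3]]
NR off burner [-0.2 -0.1] midz 36.6 miss 0.08 [[63.4, 65.6], [63.4, 67.0]]
grip small t 33.3 tcp [ 679.8 -142.5   37. ] gap 0.499 ff 40.2 F [-1.1 -0.   6.3]
lift t 34.0 tcp [ 678.6 -142.   109.2] gap 0.502 ff 40.7 F [ 0.5 -1.  -0.7]
down t 35.8 tcp [574.6 -13.7  14. ] gap 0.501 ff 41.0 F [-0.1  0.6  4.2]
placed t 37.0 tcp [573.2 -13.4 109.7] gap 0.996 ff 0.0 F [-0.7  0.2 -0.4]
grip large t 38.9 tcp [675.7 117.1  28.9] gap 0.658 ff 42.0 F [-0.3 -0.1  5.8]
lift t 39.6 tcp [674.1 117.1 109.2] gap 0.653 ff 42.6 F [-0.3 -0.2 -1.6]
down t 41.7 tcp [ 681.5 -142.4   29. ] gap 0.653 ff 43.0 F [-0.3  1.6  3.6]
placed t 42.6 tcp [ 680.  -141.9  109.8] gap 0.999 ff 0.0 F [-0.3  0.3 -0.2]
[ 0.57394535 -0.01338507  0.018     ]
grip small t 45.5 tcp [574.3 -13.5  13.7] gap 0.505 ff 39.9 F [-0.6 -0.7  5.1]
lift t 46.4 tcp [573.2 -13.2 109.3] gap 0.504 ff 40.7 F [ 0.  -0.3 -1. ]
down t 48.1 tcp [677.6 117.9  30.8] gap 0.498 ff 40.9 F [-0.1 -0.5  1.4]
placed t 49.2 tcp [676.6 117.9 109.9] gap 1.001 ff 0.0 F [-0.1  0.6 -0.4]
FL off burner [0.5 0.2] midz 37.5 miss 0.05 [[42.7, 43.6], [41.9, 43.3]]
FR off burner [ 0.2 -0.1] midz 37.3 miss 0.09 [[54.5, 55.9], [54.7, 57.6]]
end t 52.8 tcp [ 680.6 -103.3  200. ] gap 1.001 ff 0.0 F [ 0.6 -0.1 -0.1]
```

View pics/side1.png

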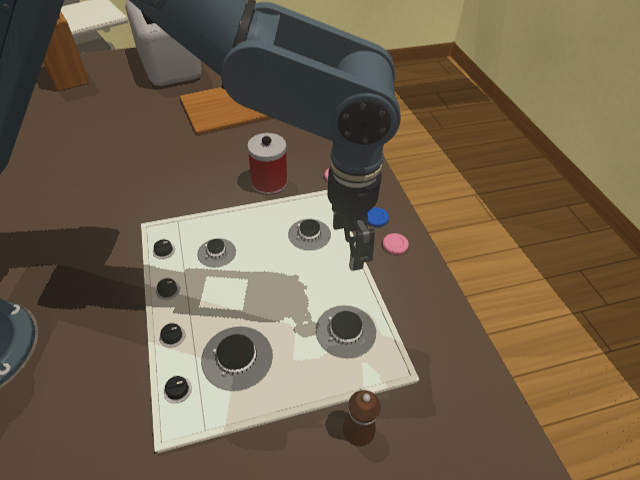

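All four caps lie within 0.6 mm of their burner centres, against 3.5 mm of play. Their mid-heights are about 37 mm, where the seated value is 35 mm and a cap left standing on its crown would read 41 mm. The side view shows all four flat, with the canister at (267,160) and the mill at (363,415) unmoved.

```bash
python3 -c "
from h import *
print(env.job_done())"
```

```text
the job is handed in; nothing more can be done
None
```

All four caps now sit on the burners of their own size, centred within 0.6 mm and lying flat, with the canister and pepper mill untouched; I handed the job in at about 53 s of the 138 s allowed.

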